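# Dock the row of sensor pods on the charging rail

## Robot

A 6-joint arm with a two-finger parallel gripper is mounted at the origin on the work surface. World frame = base frame: x ahead of the robot, y to its left, z up, the work surface at z = 0. Lengths are in mm, angles in rad, forces in N, time in s.
With the tool pointing down it reaches from about 325 to 850 mm from the base axis. Payload 15.5 kg.
Tool frame: the origin (TCP) lies on the centre line of the jaws, within the pads' length; the fingertips stand 11 mm ahead of it and the grasp point (between the pads) lies 8 mm behind it; y points along the fingers, z is the direction in which the jaws open and shut, and the axes are right-handed (so a half turn about y gives the same grasp; the last joint's range is limited). The gripper opens to 91 mm and grips with 3 to 60 N. Pads are 32 mm wide; open, the fingers measure 118 mm over their backs; the gripper's body (76 mm by 178 mm) begins 60 mm behind the grasp point.
Start: joints at [1.062, 0.494, 1.345, -0, 1.302, -0.096], TCP at [250.73, 572.504, 224.915] pointing down, gripper open.
Joint ranges: [-2.91, 2.91], [-0.82, 2.16], [0.22, 2.67], [-1.22, 4.37], [0.12, 2.79], [-3.08, 3.08]. Speed limits (rad/s): [1.89, 1.89, 2.57, 3.01, 3.01, 3.01].

## Interface

Orientations are given as a unit quaternion [w, x, y, z].
In Python, from station import manip gives the robot as it stands.
- The arm moves only by the tool send_rows, never from a script. Its arguments are lists of equal length, an entry for each row: "offset": the shift along the tool's x, y, z in cm, a list of three; "rot": the turn, a rotation vector about the tool's x, y, z in degrees, a list of three; "gripper": the closure in counts, from 0 (fully open) to 255 (shut). In form: {"offset": [[tx, ty, tz], ...], "rot": [[ax, ay, az], ...], "gripper": [gripper, ...]}. A call has 1 to 20 rows; each row is the pose to reach, as a shift and turn from the pose measured when the call began, along the tool's axes at that moment; what a row does not reach only later rows make up. A row lasts 1/8 s, in which the tool goes at most 62.5 mm and 10.7 degrees, less where a joint would pass 70% of its speed; a pose out of reach is approached as far as the arm can. A call with a gripper value outside its range is refused whole. The fingers move at their own pace and stop on an object; "grip_force" is the grip in N (left out, the last holds). Time passes only in rows, so rows that repeat a pose let the fingers close. It gives the time, the measured TCP pose, the force and the opening at its end, in the units of the state.
- manip.read_state(): the state, without advancing time (a new reading comes with each control period).
- manip.read_camera(name): name is "side" or "top"; returns a dict with "img" (400x640x3 uint8, blue, green, red), "fx", "fy", "cx", "cy" (pixels), "T" (4x4, takes a point from camera to world coordinates). Camera axes: x right, y up, looking along -z (the intrinsics and any distortion apply to the point x, -y, -z); pixel columns grow to the right and rows downward; lengths in mm; the calibration is good to about 2 mm. A picture is of the moment at which its call begins. There is no depth.
- manip.finish_job(): hands the job in, once; it reports no verdict.
The state is a dict: "t": time; "joint_positions": joint angles; "qvel": joint speeds; "effort": joint torques, N m; "ee_pos": TCP position; "orientation": TCP orientation; "contact_force": force on the tool from outside, world axes, zero at the start; "torque": the same for the moment, N m; "gripper_width": finger opening in mm.
Only numpy, scipy, OpenCV 4.12 (cv2) and the standard library are available. Lean on these libraries where they do the work, as an engineer would, in place of code of your own. Each camera call takes 0.05 s, during which the arm holds its last target.

## Task

Gently push the row of four sensor pods along the charging rail as one train, pushing only on the rear face of the last pod, until the first pod is fully home against the charger block at the rail's end and no gaps remain. Then press the charge button on top of the charger fully down and let it go. Use the fingertips only: do not grip or lift any pod, do not let the row come apart, and leave the spare pod and everything else on the desk where it is.

Things in the scene. Friction and masses are not known exactly. Their poses are not given: they have to be found in the camera images.
- rail: fixed aluminium channel 60 mm wide, length along its y: open end y = -175 mm, end stop y = +130. Origin on the desk, z up, x across. Channel floor 8 mm above the desk; side lips rise to 18 mm and stand 38 mm apart (pods 36). At +y the grey charger block: y 130 to 205, 78 wide, 50 tall. Place varies, yaw up to 35 degrees either way; at yaw 0 the charger is to the robot's left
- stop (a point): centre of the end stop: the charger face that the first pod must reach, 25 mm above the desk, on the rail's centre line at rail y = +130 mm; same axes as the rail
- pod1: black plastic sensor pod, 36 mm wide (x), 40 long along the rail (y), 34 tall, about 70 g, two studs on top; origin at the centre of its underside; first of the row of four, nearest the charger. The pods touch face to face on the channel floor, tops 42 mm above the desk, 24 mm above the lips. Home when its origin is at rail y = +110 mm
- pod2: black plastic sensor pod, 36 mm wide (x), 40 long along the rail (y), 34 tall, about 70 g, two studs on top; origin at the centre of its underside; second of the row; home at rail y = +70 mm
- pod3: black plastic sensor pod, 36 mm wide (x), 40 long along the rail (y), 34 tall, about 70 g, two studs on top; origin at the centre of its underside; third of the row; home at rail y = +30 mm
- pod4: black plastic sensor pod, 36 mm wide (x), 40 long along the rail (y), 34 tall, about 70 g, two studs on top; origin at the centre of its underside; last (rear) of the row; home at rail y = -10 mm. Push on its rear face, 20 mm behind its origin (rail -y side); 29 mm or more of empty channel lies behind it. The row starts 50 to 115 mm short of the stop and takes about 1 to 4 N to slide
- charge (a joint): travel of the round charge button on top of the charger block: 0 up, 0.006 m fully down; springs back; about 5 N to press fully down
- charge_top (a point): centre of the top of the charge button (28 mm across, pressed straight down), 72 mm above the desk when up, standing 10 mm above its black collar (44 mm across), on the rail's centre line at rail y = +170 mm
- spare_pod: a spare pod of the same look and size (36 x 40 x 34 mm) standing on the desk beside the rail, not in it; origin at the centre of its underside. Bystander
- gel_jar: small closed jar, 48 mm across, 50 mm tall, beside the rail; origin at the centre of its underside. Bystander
- syringe: empty clear syringe lying beside the rail, 130 mm long along its x (from -86 to +44 mm), at most 34 mm wide, 25 mm tall; origin on the desk. Bystander
- sanitiser: clear pump bottle, 68 mm across, 180 mm tall; origin at the centre of its underside. Bystander
- mug: white mug, 80 mm across, 90 mm tall, handle at its +y; origin at the centre of its underside. Bystander
- gel_tube: white tube lying on the desk, 117 mm long along its x, 42 mm wide, 22 mm tall; origin under its middle. Bystander
- adapter: black power adapter, 105 mm (x) by 48 mm by 30 mm tall; origin under its middle. Bystander
There are look-alikes about, which are no part of the job. What is shaped like the pod2 but yellow is not meant.

How it is judged (in metres and radians):
On the way, in this order (a step that is already met when the one before it is completed fails the run):
1. all four pods are home: the first against the stop, the others closed up behind it (y of pod1 in the frame of rail above 0.107 m and y of pod2 in the frame of rail above 0.066 m and y of pod3 in the frame of rail above 0.025 m and y of pod4 in the frame of rail above -0.016 m), for 0.2 s.
2. with the row still home, the charge button is pressed at least 4 mm down (all of step 1 and value of joint charge above 0.004 m), for 0.1 s.
At the end, for the whole second after the job is handed in: All four pods stand in the rail, at rest and level: the first within 3 mm of the stop, the last within 6 mm of its home place, so the row is closed up; the button is up again (within 1.5 mm) after having been pressed (all of step 1 and x of pod1 in the frame of rail between -0.004 and 0.004 m and height (world z) of each of pod1, pod2, pod3, pod4 below 0.012 m and angle between each of pod1, pod2, pod3, pod4's own z axis and vertical below 0.1 rad and linear speed of each of pod1, pod2, pod3, pod4 below 0.01 m/s and x of pod2 in the frame of rail between -0.004 and 0.004 m and x of pod3 in the frame of rail between -0.004 and 0.004 m and x of pod4 in the frame of rail between -0.004 and 0.004 m and value of joint charge below 0.0015 m); the robot touches nothing.
It fails at once if a pod is lifted or tipped (height (world z) of any of pod1, pod2, pod3, pod4 above 0.018 m or angle between any of pod1, pod2, pod3, pod4's own z axis and vertical above 0.35 rad).
It fails at once if the row is pulled apart: a gap of more than 8 mm opens between neighbouring pods (distance between pod1 and pod2 above 0.048 m or distance between pod2 and pod3 above 0.048 m or distance between pod3 and pod4 above 0.048 m).
It fails at once if the fingers push on a pod other than the last one of the row (contact force between the fingers and pod1 above 3 N or contact force between the fingers and pod2 above 3 N or contact force between the fingers and pod3 above 3 N).
It fails at once if the last pod is squeezed or rammed (over 40 N) (contact force between the fingers and pod4 above 40 N).
It fails at once if a bystander is moved by more than 20 mm, or the spare pod is lifted (distance of any of spare_pod, gel_jar, syringe, sanitiser, mug, gel_tube, adapter from where it was at the start of the episode above 0.02 m).
It also fails if it takes over 42 s, if anything falls off the work surface, if the arm or the gripper's body presses on something with over 40 N, if the wrist force passes 120 N, or if a joint passes its speed limit or range.

## Working session

There is one attempt and no reset: what is moved stays moved. The work goes in short steps, Python scripts to look and compute and a tool call to move; the robot and the scene stay as the last step left them, time stands still between calls to the robot, and variables do not carry over. Pictures are saved under pics/ and viewed, and the job is handed in when it is done.

Besides the shell and the picture viewer there is one more tool, called after "Call:" as name(argument=value, ...), one argument or row to a line, values as JSON. send_rows: Moves the arm, as the interface text tells. Its arguments: {"type":"object","properties":{"offset":{"type":"array","items":{"type":"array","items":{"type":"number"}}},"rot":{"type":"array","items":{"type":"array","items":{"type":"number"}}},"gripper":{"type":"array","items":{"type":"number"}},"grip_force":{"type":"number"}},"required":["offset","rot","gripper"]}

```bash
mkdir -p pics; ls; python3 - <<'E'
from station import manip
import cv2,numpy as np
print(manip.read_state())
for n in("top","side"):
    c=manip.read_camera(n)
    cv2.imwrite(f"pics/{n}0.png",c["img"]); print(n,c["fx"],c["fy"],c["cx"],c["cy"],c["T"],[k for k in c])
    np.savez(f"{n}0.npz",**c)
E
```

```text
pics
{'t': 0.0, 'joint_positions': array([ 1.06250373e+00,  4.94193362e-01,  1.34614773e+00,  2.19207066e-05,
        1.30245933e+00, -9.55341845e-02]), 'qvel': array([ 0.00019486, -0.00236348,  0.00022797,  0.00066928,  0.00019644,
        0.00086248]), 'effort': array([-5.00976836e-03, -8.78806829e+01, -3.81852436e+01,  7.01825763e-02,
        5.31779614e-02, -1.55811408e-04]), 'ee_pos': array([250.54369698, 572.18851215, 224.32628985]), 'orientation': array([-0.69169545,  0.6925064 , -0.1450345 ,  0.14476629]), 'contact_force': array([-0.11725641,  1.02450556,  0.29342675]), 'torque': array([ 0.02171917, -0.05344226,  0.02463153]), 'gripper_width': 91.38532935010139}
top 380.02053546679286 380.02053546679286 317.7066326529937 200.93431044854466 [[ 2.80122152e-02  9.91742448e-01 -1.25148841e-01  3.86492993e+02]
 [-9.99367916e-01  2.50437349e-02 -2.52305507e-02 -2.01602441e+01]
 [-2.18880137e-02  1.25776500e-01  9.91817114e-01  1.18974546e+03]
 [ 0.00000000e+00  0.00000000e+00  0.00000000e+00  1.00000000e+00]] ['img', 'fx', 'fy', 'cx', 'cy', 'T']
side 363.3010169104724 363.3010169104724 322.30938249589576 199.15772173906186 [[ 6.49057108e-01  4.11053815e-01 -6.40124700e-01 -3.62359795e+01]
 [-7.60533082e-01  3.31003166e-01 -5.58593176e-01 -5.15390357e+02]
 [-1.77285536e-02  8.49394882e-01  5.27459982e-01  5.24927674e+02]
 [ 0.00000000e+00  0.00000000e+00  0.00000000e+00  1.00000000e+00]] ['img', 'fx', 'fy', 'cx', 'cy', 'T']
```

View pics/top0.png

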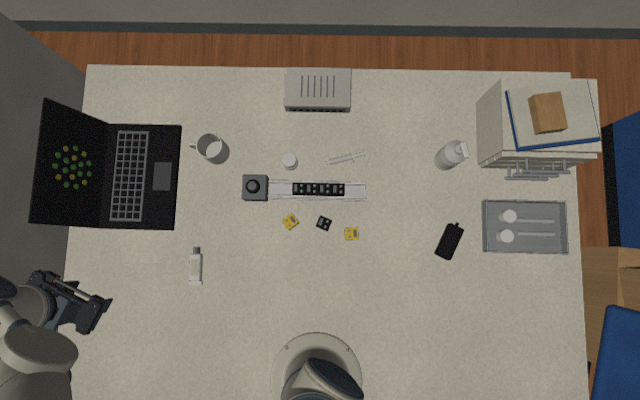

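View pics/side0.png

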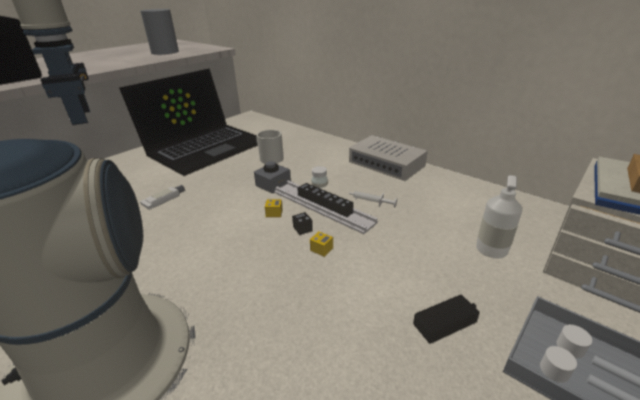

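The top picture shows the charger at about (255,187) and the rail running right to about (366,191). The black row in it spans u 292–345. The spare black pod at (324,223) and the yellow look-alikes at (291,221) and (351,233) are off the rail. I'll enlarge both views.

```bash
python3 - <<'E'
import cv2,numpy as np
t=np.load("top0.npz")["img"][165:240,235:375]; cv2.imwrite("pics/top0z.png",cv2.resize(t,None,fx=5.7,fy=5.7,interpolation=cv2.INTER_CUBIC))
t=np.load("side0.npz")["img"][150:240,245:385]; cv2.imwrite("pics/side0z.png",cv2.resize(t,None,fx=5.7,fy=5.7,interpolation=cv2.INTER_CUBIC))
E
```

```text
(no output)
```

View pics/top0z.png

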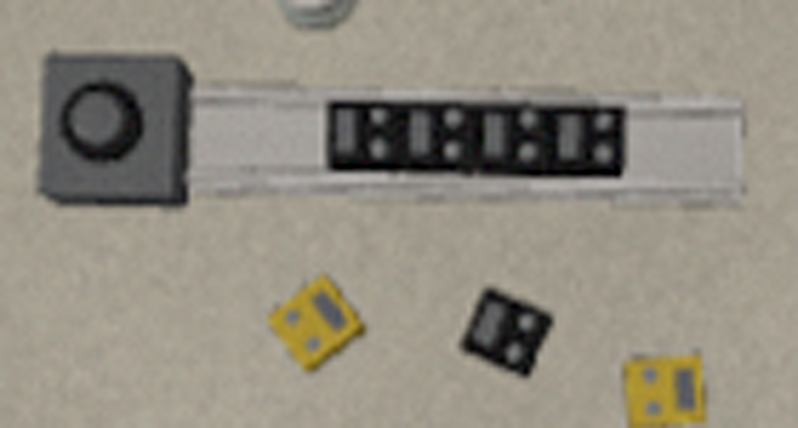

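View pics/side0z.png

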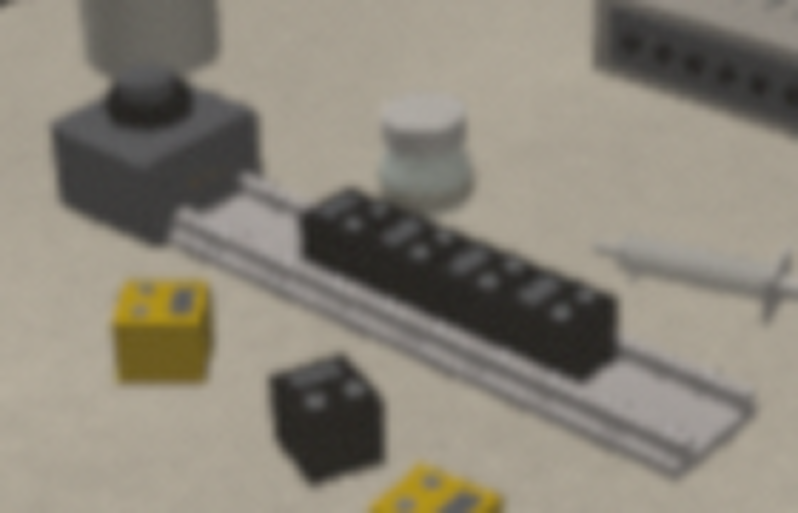

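```bash
cat > h.py <<'E'
import numpy as np
def proj(c,P):
    T=c["T"];p=(np.asarray(P,float)-T[:3,3])@T[:3,:3]
    x,y,z=p.T; return np.c_[c["cx"]+c["fx"]*x/-z, c["cy"]-c["fy"]*y/-z]
def ray(c,uv,z):
    uv=np.atleast_2d(uv).astype(float); T=c["T"]
    d=np.c_[(uv[:,0]-c["cx"])/c["fx"],-(uv[:,1]-c["cy"])/c["fy"],-np.ones(len(uv))]@T[:3,:3].T
    o=T[:3,3]; return o+d*((z-o[2])/d[:,2])[:,None]
E
cat > fit.py <<'E'
from h import *
from scipy.optimize import least_squares
t=dict(np.load("top0.npz"));s=dict(np.load("side0.npz"))
un=lambda p,o:(np.array(p)+.5)/5.7-.5+np.array(o)
# (uv), rail x, rail y (or ('p',dy) relative to row front), z ; at yaw0 charger left => rail y=+world y? x=+world x
T=[((102,117),0,170,72),((44,55),39,205,50),((182,57),39,130,50),((180,203),-39,130,50),((40,197),-39,205,50),
((329,101),18,('p',0),42),((330,171),-18,('p',0),42),((625,107),18,('p',-160),42),((622,175),-18,('p',-160),42),((742,98),30,-175,18),((742,206),-30,-175,18)]
S=[((53,125),-39,205,50),((163,165),-39,130,50),((258,115),39,130,50),((302,213),-18,('p',0),42),((350,187),18,('p',0),42),((585,328),-18,('p',-160),42),((617,293),18,('p',-160),42)]
def pts(q,L):
    x,y,a,f=q;o=[]
    for _,rx,ry,z in L:
        if isinstance(ry,tuple): ry=f+ry[1]
        o.append([x+np.cos(a)*rx-np.sin(a)*ry,y+np.sin(a)*rx+np.cos(a)*ry,z])
    return np.array(o)
def res(q,w):
    r=[]
    for c,L,o,n in((t,T,(235,165),0),(s,S,(245,150),1)):
        if w in(n,2): r.append(proj(c,pts(q,L))-un([l[0] for l in L],o))
    return np.vstack(r)
for w in(0,1,2):
    k=least_squares(lambda q:res(q,w).ravel(),[450,0,0,60],x_scale=[100,100,.1,100],loss='soft_l1')
    q=k.x;print(w,q.round(3),np.degrees(q[2]).round(2),np.sqrt((k.fun**2).mean()).round(2))
    if w==2: print(res(q,w).round(1).tolist())
E
python3 fit.py
```

```text
0 [5.68631e+02 3.68720e+01 1.00000e-03 5.19320e+01] 0.06 0.42
1 [5.73765e+02 3.16230e+01 2.40000e-02 5.62210e+01] 1.36 0.88
2 [5.6973e+02 3.6196e+01 3.0000e-03 5.1790e+01] 0.17 0.9
[[-0.5, 0.3], [0.3, -0.4], [0.5, -0.2], [-0.2, -0.6], [-0.3, -0.1], [0.2, -0.2], [-0.4, -0.9], [0.5, -0.2], [0.8, -0.4], [1.0, -0.6], [0.9, -0.5], [-1.5, -0.4], [-2.8, 0.5], [0.6, -1.0], [-1.1, 0.5], [-0.4, -0.1], [-2.9, 1.0], [0.3, 0.9]]
```

```bash
cat >> h.py <<'E'
from scipy.spatial.transform import Rotation as R
def Rt(q): return R.from_quat([q[1],q[2],q[3],q[0]])
def plan(st,target,yawx,down=True):
    """target TCP pos; tool y down, tool x along world azimuth yawx(deg). returns offset cm, rotvec deg in tool axes"""
    r=Rt(st["orientation"]); a=np.radians(yawx)
    x=np.array([np.cos(a),np.sin(a),0]);y=np.array([0,0,-1.]);z=np.cross(x,y)
    g=R.from_matrix(np.c_[x,y,z])
    off=r.inv().apply(np.array(target)-st["ee_pos"])/10
    return off.round(2),np.degrees((r.inv()*g).as_rotvec()).round(2)
E
python3 - <<'E'
from h import *
from station import manip
st=manip.read_state();print(Rt(st["orientation"]).as_matrix().round(3))
for a in(0,90,-90,180): print(a,plan(st,[569,-110,160],a))
t=dict(np.load("top0.npz"))
print("sanit",ray(t,[[455,147],[445,163]],180), "spare",ray(t,[[324,223]],34),"jar",ray(t,[[290,160]],50),"syr",ray(t,[[330,161],[366,153]],12))
# button, rear row
un=lambda p:(np.array(p)+.5)/5.7-.5+np.array((235,165))
print(ray(t,[un((102,117))],72),ray(t,[un((623,141)),un((329,136))],42),ray(t,[un((102,117)),un((742,152))],18))
E
```

```text
[[ 0.916 -0.001  0.401]
 [-0.401 -0.001  0.916]
 [-0.    -1.    -0.001]]
0 (array([ 56.54,   6.49, -49.71]), array([ 6.000e-02, -2.365e+01, -2.000e-02]))
90 (array([ 56.54,   6.49, -49.71]), array([ 3.0000e-02, -1.1365e+02, -7.0000e-02]))
-90 (array([ 56.54,   6.49, -49.71]), array([6.000e-02, 6.635e+01, 3.000e-02]))
180 (array([ 56.54,   6.49, -49.71]), array([3.0000e-02, 1.5635e+02, 8.0000e-02]))
sanit [[ 670.34998124 -361.85750694  180.        ]
 [ 625.50249461 -334.38722961  180.        ]] spare [[465.15643875 -11.80419398  34.        ]] jar [[654.81735786  97.45875728  50.        ]] syr [[ 663.42493443  -25.53180332   12.        ]
 [ 691.90349645 -138.82258079   12.        ]]
[[570.30833078 204.79118798  72.        ]] [[569.04126661 -69.86397655  42.        ]
 [567.88433953  87.89527448  42.        ]] [[ 579.18873214  215.65893722   18.        ]
 [ 568.37842245 -135.85394365   18.        ]]
```

Call:
send_rows(
  offset=[
    [56.5,10.0,-49.7],
    [56.5,10.0,-49.7],
    [56.5,10.0,-49.7],
    [56.5,10.0,-49.7],
    [56.5,10.0,-49.7],
    [56.5,10.0,-49.7],
    [56.5,10.0,-49.7],
    [56.5,10.0,-49.7],
    [56.5,10.0,-49.7],
    [56.5,10.0,-49.7],
    [56.5,10.0,-49.7],
    [56.5,10.0,-49.7],
    [56.5,10.0,-49.7],
    [56.5,10.0,-49.7],
    [56.5,10.0,-49.7],
    [56.5,10.0,-49.7],
  ],
  rot=[
    [0.05,66.3,0],
    [0.05,66.3,0],
    [0.05,66.3,0],
    [0.05,66.3,0],
    [0.05,66.3,0],
    [0.05,66.3,0],
    [0.05,66.3,0],
    [0.05,66.3,0],
    [0.05,66.3,0],
    [0.05,66.3,0],
    [0.05,66.3,0],
    [0.05,66.3,0],
    [0.05,66.3,0],
    [0.05,66.3,0],
    [0.05,66.3,0],
    [0.05,66.3,0],
  ],
  gripper=[255,255,255,255,255,255,255,255,255,255,255,255,255,255,255,255],
  grip_force=20,
)

```text
t: 2.1
ee_pos: [568.4, -108.6, 125.2]
orientation: [-0.501, 0.501, -0.499, 0.5]
contact_force: [-1.1, 0.5, 0.0]
gripper_width: 0.6
```

```bash
python3 - <<'E'
from h import *
from station import manip
import cv2
st=manip.read_state();print(st["ee_pos"],st["contact_force"],plan(st,[569,-108,32],-90))
c=manip.read_camera("side");cv2.imwrite("pics/side1.png",cv2.resize(c["img"][100:260,240:440],None,fx=4,fy=3.75,interpolation=cv2.INTER_CUBIC))
E
```

```text
[ 568.37501592 -108.57342197  125.16079546] [-1.09212427  0.4648557   0.00197267] (array([-0.06,  9.32,  0.06]), array([-0.01,  0.13,  0.02]))
```

View pics/side1.png

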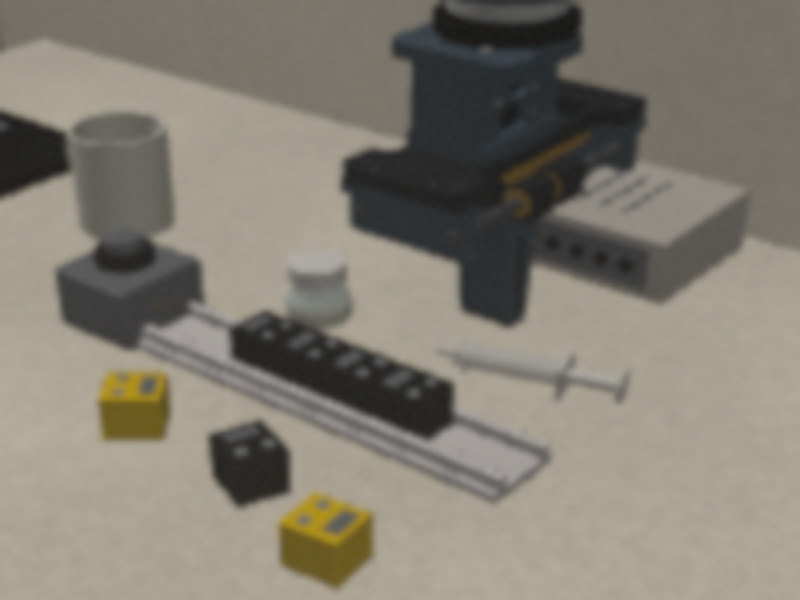

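The closed fingers, tip at about (490,315) in the crop, hang above the empty channel behind the row. The row's rear face is at about (440,410). Next is the descent.

Call:
send_rows(
  offset=[
    [-0.05,4,0.08],
    [-0.05,8,0.08],
    [-0.05,9.3,0.08],
    [-0.05,9.3,0.08],
    [-0.05,9.3,0.08],
  ],
  rot=[
    [0,0.1,0],
    [0,0.1,0],
    [0,0.1,0],
    [0,0.1,0],
    [0,0.1,0],
  ],
  gripper=[255,255,255,255,255],
)

```text
t: 2.78
ee_pos: [570.1, -108.4, 33.5]
orientation: [-0.5, 0.5, -0.499, 0.501]
contact_force: [-0.7, -0.6, 0.2]
gripper_width: 0.4
```

```bash
python3 - <<'E'
from h import *
from station import manip
import cv2
st=manip.read_state();print(st["t"],st["ee_pos"],st["contact_force"],plan(st,[569,-90,32],-90))
for n,(a,b,x,y) in {"side":(150,250,300,400),"top":(165,215,290,370)}.items():
    c=manip.read_camera(n);cv2.imwrite(f"pics/{n}2.png",cv2.resize(c["img"][a:b,x:y],None,fx=6 if n=="side" else 9,fy=6 if n=="side" else 9,interpolation=cv2.INTER_CUBIC))
E
```

```text
2.775 [ 570.09778018 -108.42089922   33.5174034 ] [-0.72761757 -0.60421552  0.16825709] (array([-1.84,  0.15, -0.11]), array([-0.12,  0.03,  0.06]))
```

View pics/side2.png

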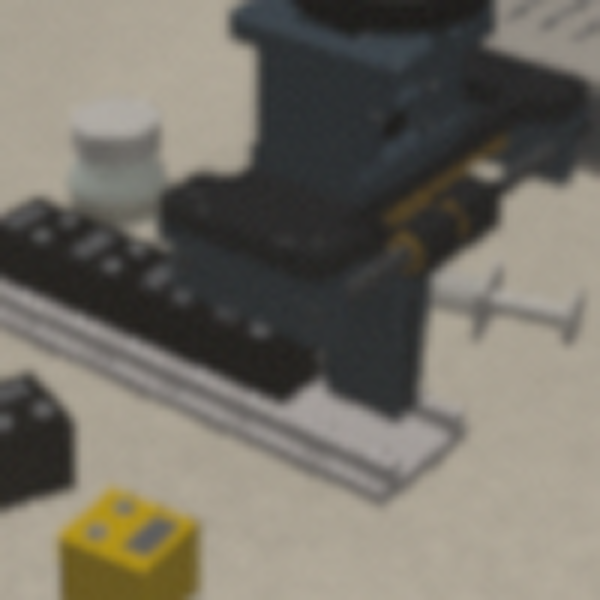

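View pics/top2.png

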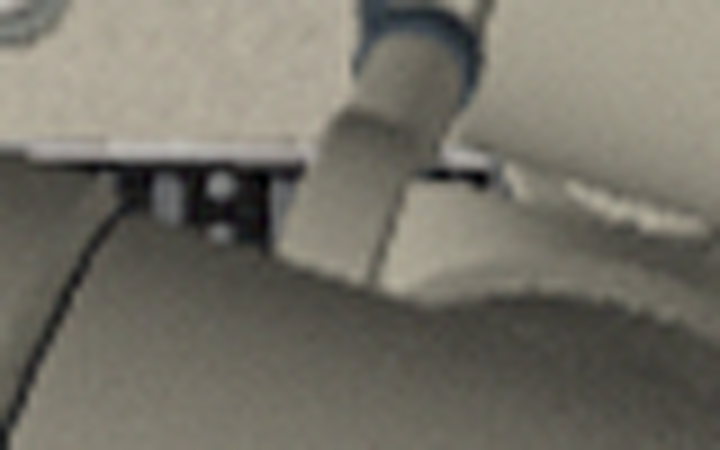

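The fingertip stands in the channel line behind pod4, with a clear gap at crop (310–330,385). I'll start the slow push now.

Call:
send_rows(
  offset=[
    [-1.2,0.1,-0.1],
    [-1.7,0.1,-0.1],
    [-2.0,0.1,-0.1],
    [-2.3,0.1,-0.1],
    [-2.6,0.1,-0.1],
    [-3.0,0.1,-0.1],
    [-3.4,0.1,-0.1],
    [-3.8,0.1,-0.1],
    [-4.2,0.1,-0.1],
    [-4.6,0.1,-0.1],
    [-5.0,0.1,-0.1],
    [-5.4,0.1,-0.1],
    [-5.8,0.1,-0.1],
    [-6.2,0.1,-0.1],
    [-6.6,0.1,-0.1],
    [-7.0,0.1,-0.1],
    [-7.4,0.1,-0.1],
  ],
  rot=[
    [0,0,0],
    [0,0,0],
    [0,0,0],
    [0,0,0],
    [0,0,0],
    [0,0,0],
    [0,0,0],
    [0,0,0],
    [0,0,0],
    [0,0,0],
    [0,0,0],
    [0,0,0],
    [0,0,0],
    [0,0,0],
    [0,0,0],
    [0,0,0],
    [0,0,0],
  ],
  gripper=[255,255,255,255,255,255,255,255,255,255,255,255,255,255,255,255,255],
)

```text
t: 5.0
ee_pos: [569.0, -34.2, 32.4]
orientation: [-0.5, 0.5, -0.499, 0.501]
contact_force: [-0.6, -2.8, 2.8]
gripper_width: 0.3
```

```bash
python3 - <<'E'
from h import *
from station import manip
import cv2
st=manip.read_state();print(st["t"],st["ee_pos"],st["contact_force"],st["torque"])
for n,(a,b,x,y) in {"side":(150,250,260,380)}.items():
    c=manip.read_camera(n);cv2.imwrite(f"pics/{n}3.png",cv2.resize(c["img"][a:b,x:y],None,fx=6 if n=="side" else 9,fy=6 if n=="side" else 9,interpolation=cv2.INTER_CUBIC))
E
```

```text
5.0 [569.02039579 -34.22694597  32.39898758] [-0.64200828 -2.80759859  2.79858465] [-0.54105838  0.03481468 -0.02139061]
```

View pics/side3.png

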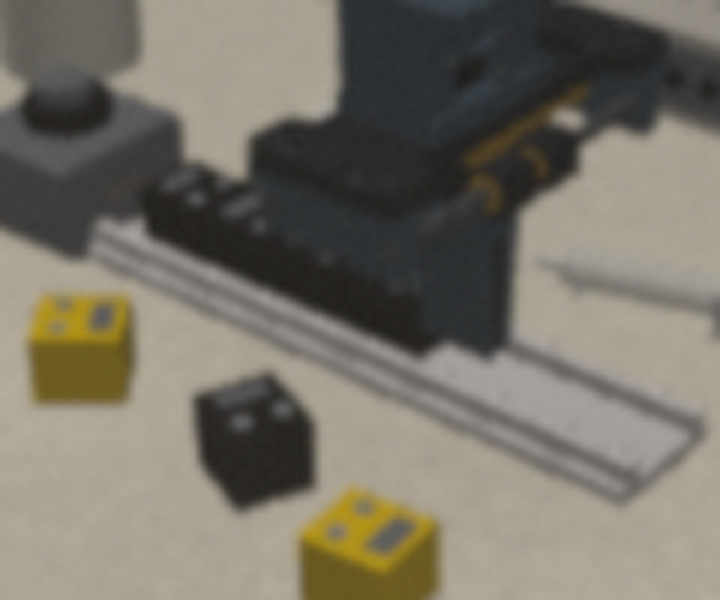

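The row moved as one and stands level, with a push force of about 2.8 N. Its front at crop (150,200) is still short of the charger face, so I continue.

Call:
send_rows(
  offset=[
    [-0.3,0.0,0],
    [-0.6,0.0,0],
    [-0.9,0.0,0],
    [-1.2,0.0,0],
    [-1.5,0.0,0],
    [-1.7,0.0,0],
    [-1.9,0,0],
    [-2.0,0,0],
  ],
  rot=[
    [0,0,0],
    [0,0,0],
    [0,0,0],
    [0,0,0],
    [0,0,0],
    [0,0,0],
    [0,0,0],
    [0,0,0],
  ],
  gripper=[255,255,255,255,255,255,255,255],
)

```text
t: 6.05
ee_pos: [569.0, -13.7, 32.3]
orientation: [-0.5, 0.5, -0.499, 0.501]
contact_force: [0.1, -2.7, 1.4]
gripper_width: 0.9
```

Call:
send_rows(
  offset=[
    [-0.1,0.0,0],
    [-0.2,0.0,0],
    [-0.2,0,0],
  ],
  rot=[
    [0,0,0],
    [0,0,0],
    [0,0,0],
  ],
  gripper=[255,255,255],
)

```text
t: 6.42
ee_pos: [568.9, -11.6, 32.3]
orientation: [-0.501, 0.5, -0.499, 0.501]
contact_force: [-0.4, -1.4, 0.5]
gripper_width: 0.3
```

Still only about the sliding force, so I go on in 1 mm steps.

Call:
send_rows(
  offset=[
    [-0.1,0.0,0],
    [-0.15,0.0,0],
  ],
  rot=[
    [0,0,0],
    [0,0,0],
  ],
  gripper=[255,255],
)

```text
t: 6.68
ee_pos: [568.9, -10.0, 32.3]
orientation: [-0.5, 0.5, -0.499, 0.501]
contact_force: [1.5, -2.4, 1.9]
gripper_width: 0.4
```

Call:
send_rows(
  offset=[
    [-0.1,0.0,0],
    [-0.15,0.0,0],
  ],
  rot=[
    [0,0,0],
    [0,0,0],
  ],
  gripper=[255,255],
)

```text
t: 6.92
ee_pos: [569.2, -9.5, 32.4]
orientation: [-0.5, 0.5, -0.499, 0.501]
contact_force: [0.3, -16.6, 0.1]
gripper_width: 0.6
```

The force jumped to 16.6 N at TCP y = −9.5, which is where I predicted home from the rail fit (−9.5). I'll check in a picture before backing off.

```bash
python3 - <<'E'
from h import *
from station import manip
import cv2
c=manip.read_camera("side");cv2.imwrite("pics/side4.png",cv2.resize(c["img"][150:230,250:350],None,fx=7,fy=7,interpolation=cv2.INTER_CUBIC))
st=manip.read_state();print(st["t"],st["ee_pos"],st["contact_force"])
E
```

```text
6.975 [569.23938143  -9.56593915  32.3734997 ] [  0.72216105 -12.66189094   2.15173649]
```

View pics/side4.png

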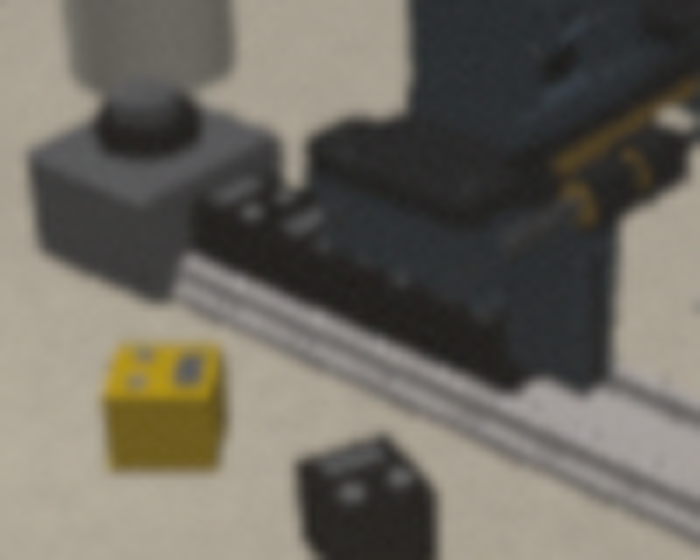

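Pod1 meets the charger face at about (195,225), with no gap and the row level. Now I back off along the rail and rise, then move over the button.

Call:
send_rows(
  offset=[
    [0.4,0,0],
    [1.5,0,0],
    [3.0,0,0],
    [3.5,-3,0],
    [3.5,-8,0],
    [3.5,-9.0,0],
    [3.5,-9.0,0],
  ],
  rot=[
    [0,0,0],
    [0,0,0],
    [0,0,0],
    [0,0,0],
    [0,0,0],
    [0,0,0],
    [0,0,0],
  ],
  gripper=[255,255,255,255,255,255,255],
)

```text
t: 7.85
ee_pos: [569.2, -44.9, 122.7]
orientation: [-0.5, 0.5, -0.498, 0.501]
contact_force: [0.2, -0.2, -0.1]
gripper_width: 0.1
```

```bash
python3 - <<'E'
from h import *
from station import manip
import cv2
st=manip.read_state();print(st["t"],st["ee_pos"],st["contact_force"],plan(st,[569.5,206,105],-90))
for n,(a,b,x,y) in {"side":(150,230,250,350)}.items():
    c=manip.read_camera(n);cv2.imwrite(f"pics/{n}5.png",cv2.resize(c["img"][a:b,x:y],None,fx=7,fy=7,interpolation=cv2.INTER_CUBIC))
E
```

```text
7.85 [569.18488199 -44.91414973 122.7469686 ] [ 0.20419046 -0.23760438 -0.14553239] (array([-25.1 ,   1.71,   0.04]), array([-0.21,  0.04,  0.14]))
```

View pics/side5.png

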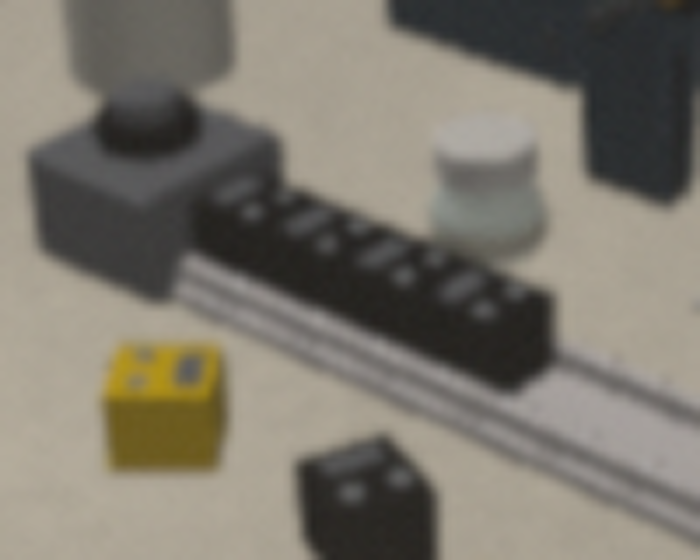

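The row is closed up and home: its front is at (195,225), its rear at (550,340), and no gaps show. I move over the button next.

Call:
send_rows(
  offset=[
    [-6,0,0],
    [-12,0,0],
    [-18,0,0],
    [-23,0,0],
    [-25.1,0.5,0.05],
    [-25.1,1.7,0.05],
    [-25.1,2.2,0.05],
    [-25.1,2.2,0.05],
  ],
  rot=[
    [-0.2,0,0.1],
    [-0.2,0,0.1],
    [-0.2,0,0.1],
    [-0.2,0,0.1],
    [-0.2,0,0.1],
    [-0.2,0,0.1],
    [-0.2,0,0.1],
    [-0.2,0,0.1],
  ],
  gripper=[255,255,255,255,255,255,255,255],
)

```text
t: 8.9
ee_pos: [568.8, 204.8, 98.5]
orientation: [-0.499, 0.501, -0.501, 0.5]
contact_force: [-0.0, -0.5, 1.0]
gripper_width: 0.1
```

```bash
python3 - <<'E'
from h import *
from station import manip
import cv2
st=manip.read_state();print(st["t"],st["ee_pos"],st["contact_force"],plan(st,[569.5,206,83],-90))
for n,(a,b,x,y) in {"side":(130,210,240,340)}.items():
    c=manip.read_camera(n);cv2.imwrite(f"pics/{n}6.png",cv2.resize(c["img"][a:b,x:y],None,fx=7,fy=7,interpolation=cv2.INTER_CUBIC))
E
```

```text
8.9 [568.7513146  204.77618854  98.49550983] [-0.04158331 -0.51218629  0.95696932] (array([-0.12,  1.55,  0.08]), array([ 0.17, -0.04,  0.06]))
```

View pics/side6.png

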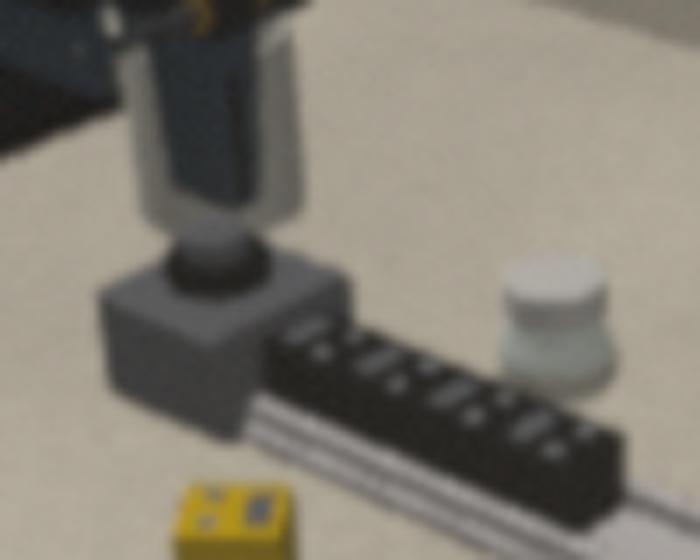

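The fingertip, bottom at (215,205), is centred above the button at (215,240). Now the press.

Call:
send_rows(
  offset=[
    [-0.1,0.8,0.05],
    [-0.1,1.4,0.05],
    [-0.1,1.6,0.05],
    [-0.1,1.8,0.05],
    [-0.1,1.95,0.05],
    [-0.1,2.05,0.05],
    [-0.1,2.05,0.05],
  ],
  rot=[
    [0,0,0],
    [0,0,0],
    [0,0,0],
    [0,0,0],
    [0,0,0],
    [0,0,0],
    [0,0,0],
  ],
  gripper=[255,255,255,255,255,255,255],
)

```text
t: 9.82
ee_pos: [569.4, 206.0, 78.5]
orientation: [-0.499, 0.501, -0.501, 0.5]
contact_force: [-1.9, -2.0, 3.6]
gripper_width: 0.2
```

Call:
send_rows(
  offset=[
    [0,0.1,0],
    [0,0.17,0],
    [0,0.17,0],
  ],
  rot=[
    [0,0,0],
    [0,0,0],
    [0,0,0],
  ],
  gripper=[255,255,255],
)

```text
t: 10.2
ee_pos: [569.5, 206.0, 77.2]
orientation: [-0.499, 0.501, -0.5, 0.5]
contact_force: [-3.2, -2.2, 10.0]
gripper_width: 0.5
```

The force has risen to 10 N, past the 5 N spring, with the tip at 66.2 mm. That means the button is at its bottom. I'll nudge and hold briefly, then release.

Call:
send_rows(
  offset=[
    [0,0.05,0],
    [0,0.05,0],
    [0,-0.5,0],
    [0,-1.5,0],
    [0,-5,0],
    [0,-9,0],
    [0,-9,0],
  ],
  rot=[
    [0,0,0],
    [0,0,0],
    [0,0,0],
    [0,0,0],
    [0,0,0],
    [0,0,0],
    [0,0,0],
  ],
  gripper=[255,255,255,255,255,255,255],
)

```text
t: 11.08
ee_pos: [571.5, 206.7, 170.6]
orientation: [0.501, -0.499, 0.499, -0.501]
contact_force: [0.4, -0.5, 0.9]
gripper_width: 0.4
```

```bash
python3 - <<'E'
from h import *
from station import manip
import cv2
st=manip.read_state();print(st["t"],st["ee_pos"],st["contact_force"])
for n,(a,b,x,y) in {"side":(150,240,245,385)}.items():
    c=manip.read_camera(n);cv2.imwrite(f"pics/{n}7.png",cv2.resize(c["img"][a:b,x:y],None,fx=5.7,fy=5.7,interpolation=cv2.INTER_CUBIC))
c=manip.read_camera("top");cv2.imwrite("pics/top7.png",c["img"])
E
```

```text
11.075 [571.48808635 206.65300038 170.5918489 ] [ 0.42406284 -0.48956686  0.87174777]
```

View pics/side7.png

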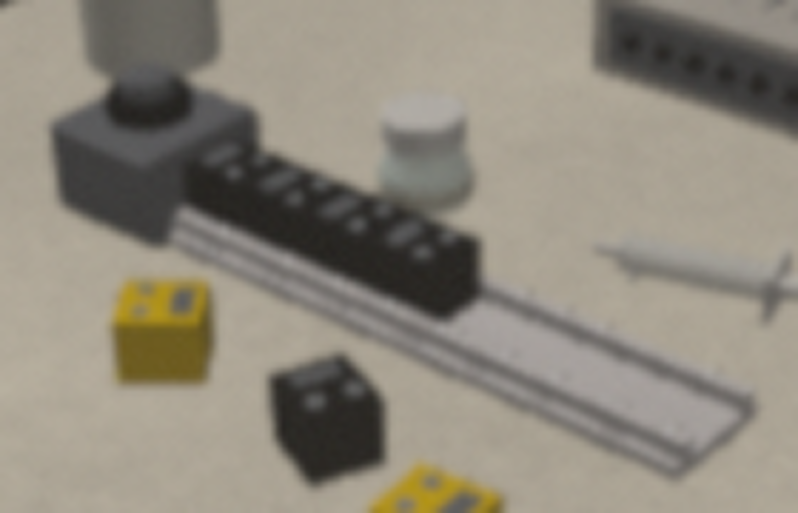

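View pics/top7.png

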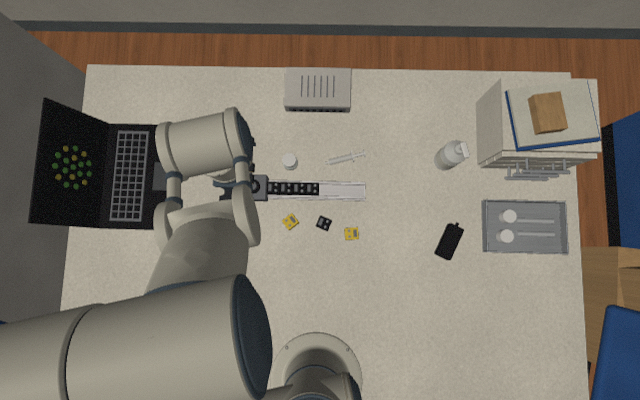

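The side view shows the row closed against the charger (front about (188,185), rear about (480,260)) and the button standing up as before at (150,85). In the top view the row's rear edge is at u≈319, which gives world y≈7 against the 6.5 expected when home. The spare pod, jar, syringe and mug are where they were.

```bash
python3 -c "
from station import manip
print(manip.finish_job())"
```

```text
the job is handed in; nothing more can be done
None
```

I pushed the four pods home as one train and pressed the charge button fully down. I then let it go and handed the job in at about 11 s; the hand-in gave no verdict.

- **Push:** The closed fingertips pushed only on the last pod's rear face, at about 2–3 N while sliding. The force rose to 16.6 N at the stop, at exactly the TCP position I had worked out for home (y = −9.5 mm).
- **Button:** I pressed with the fingertips until the force reached 10 N, about 5.8 mm down. Then I held it briefly and rose clear.
- **Last checks:** The pictures showed the row closed up and level against the charger, the button up again, and the fingers clear of everything. The row's rear edge measured at y ≈ 7 mm against 6.5 expected. The spare pod, jar, syringe and other bystanders looked unmoved.
- **Disagreement:** The side-camera rail fit alone differed from the top-camera fit by about 5 mm and 1.3°. I put that down to two near corners I misread in the side picture and used the top fit, which the contact at the stop then confirmed.

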